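Pack the mainspring barrel and click the parts case shut

TASK

Set the brass mainspring barrel down gently, upright on the cork in the cork-lined bay of the parts case. Then swing the clear lid over and press its front edge down on the orange thumb pad until the spring catch clicks over it and holds it shut. The lid is thin and cracks if pressed hard, so push no harder than the catch needs, and leave the other parts and tools where they are.

Things in the scene. Friction and masses are not known exactly. Their poses are not given: they have to be found in the camera images.
- case: (All lengths in mm.) Grey plastic parts case on a wooden board that lifts its underside 4 to 16 above the bench; both fixed. 110 deep (x), 222 wide (y), 50 high, walls 4, inner floor at z 4. Origin: centre of its underside, z up; -x is the front with the brass catch, +x the hinge side. Three bays along y, centres at y -73, 0, 73, each 102 by 69; dividers rise to z 26, outer walls to z 50.
- cork: (mm) Brown cork liner, 101 (x) by 69 (y) by 2 thick, on the floor of the one empty bay (any of the three). Origin: centre of its underside; axes as the case's. The barrel stands on it, so its origin ends 2 above the cork's.
- hinge_line (a point): (mm) Middle of the lid's hinge line, at the case's rear top edge: at x 58, y 0, z 52 in the case's frame. The hinge runs along the case's y.
- lid_angle (a joint): Lid angle, rad: 0 shut on the rim, 1.57 upright, stop at 1.95 leaning back; starts 1.65 to 1.9. The hinge is stiff: the lid stays where it is put and about 1 N at its edge moves it. At angle a it runs from the hinge along (-cos a, 0, sin a) in the case's frame. Unlatched it lies on the catch at 0.03 or more; latched it reads under 0.01.
- lid: (mm) Clear lid, 4 thick, 222 wide (y), its front edge 114 from the hinge, with a 34 wide orange snap wedge in the middle reaching 121. Origin on the hinge line at mid-thickness; at angle 0 axes as the case's, lid towards -x, its top 54 above the case's underside. It cracks if pressed with over 14 N.
- lid_edge (a point): (mm) Middle of the orange thumb pad (60 along y by 18), the place to press: on the lid's top surface, 101 from the hinge and 2 above its mid-plane. Shut, it lies 54 above the case's underside. All of the lid's top is flat at this height.
- catch_nose (a point): (mm) Where the sprung brass catch bites: middle of the case's front wall, at x -60, z 54 of the case. The catch is 36 wide, its top at z 66. It resists the lid from about 0.035 rad on; the push at the thumb pad grows to about 6 to 8 N, then it clicks, the push drops to about 0 and the lid lands about 1 lower on the rigid rim with its soft rubber strip. Stopped short, the lid springs up again.
- barrel: (mm) Brass mainspring barrel standing on the bench: toothed rim of 53 diameter and 4 high at the foot, drum of 41 diameter up to 22, then a plain steel arbor of 10 diameter on its axis from 22 up to 41. Mass 0.14 to 0.24 kg. Origin: centre of its underside, z up. Best taken by the arbor.
- great_wheel: (mm) Larger brass clock wheel lying packed in a bay, 64 diameter, 3 thick, arbor up to 24. Origin: centre of its underside. Leave it alone.
- centre_wheel: (mm) Smaller brass clock wheel lying packed in another bay, 54 diameter, 3 thick, arbor up to 28. Origin: centre of its underside. Leave it alone.
- oil_jar: (mm) Small amber oil jar with a black cap on the bench, 48 diameter, 55 high. Origin: centre of its underside. Leave it alone.
- screwdriver: (mm) Screwdriver with a red handle lying on the bench, 160 long along its x. Leave it alone.
Not all that is in view belongs to the job. What is shaped like the barrel but purple or turquoise is not meant.

How it is judged:
By the outcome, as a careful person would: the job done as asked, in the order asked, and still so for the second after the job is handed in, with the robot touching nothing.
It also fails if it takes over 59 s, if anything falls off the work surface, if the arm or the gripper's body presses on something with over 40 N, if the wrist force passes 120 N, or if a joint passes its speed limit or range.

ROBOT

A 6-joint arm with a two-finger parallel gripper is mounted at the origin on the work surface. World frame = base frame: x ahead of the robot, y to its left, z up, the work surface at z = 0. Lengths are in m, angles in rad, forces in N, time in s.
With the tool pointing down it reaches from about 0.35 to 0.85 m from the base axis. Payload 8.1 kg.
Tool frame: the origin (TCP) lies between the finger pads; the fingertips stand 14 mm ahead of it and the grasp point (between the pads) lies 5 mm behind it (robot.tcp_to_tips is the z of the fingertips in the tool frame, in m); z points along the fingers, y is the line along which they close (so a half turn about z gives the same grasp; the last joint's range is limited). The gripper opens to 93 mm and grips with 3 to 60 N. Pads are 15 mm wide; open, the fingers measure 128 mm over their backs; the gripper's body (75 mm by 188 mm) begins 65 mm behind the grasp point.
Start: joints at [1.065, 0.13, 1.488, -0, 1.523, -0.085], TCP at [0.245, 0.548, 0.233] pointing down, gripper open.
Joint ranges: [-2.96, 2.96], [-0.89, 2.26], [0.02, 2.5], [-1.34, 4.48], [0, 2.73], [-2.66, 2.66]. Speed limits (rad/s): [2.39, 2.39, 2.79, 3.14, 3.14, 3.14].

INTERFACE

Orientations are given as a rotation vector (axis times angle).
In Python, from plant import sensors, read_camera, robot gives the robot as it stands.
- The arm moves only by the shell command python3 -m inch FILE [FORCE], which reads ROWS from the file FILE. ROWS is one flat JSON list of numbers that holds 1 to 20 rows one after another, with no inner brackets; each row has 5 numbers: the finger opening in m, then dx, dy, dz in m, then a turn about the tool's z in rad; each row shifts and turns the commanded pose from where the row before left it, along the tool's axes as they then stand; what a row does not reach is not made up. A row lasts 1/10 s, in which the tool goes at most 0.05 m and 0.15 rad, less where a joint would pass 70% of its speed; a pose out of reach is approached as far as the arm can. The fingers move at their own pace and stop on an object; FORCE is the grip in N (left out, the last holds). Time passes only in rows, so rows that do not move let the fingers close. It prints the time, the measured TCP pose, the force, the opening and the grip force at its end. Input that does not fit is refused with a message, and nothing moves.
- sensors.read_state(): the state, without advancing time (a new reading comes with each control period).
- read_camera(name): name is "scene" or "top" or "wrist"; returns a dict with "image" (420x560x3 uint8, red, green, blue), "depth" (420x560 float32, m along the optical axis (not along the pixel's ray), 0 where there is no reading), "fx", "fy", "cx", "cy" (pixels), "dist" ([k1, k2, p1, p2, k3] as OpenCV has them; the pictures are not rectified), "R" (3x3) and "t" (3): a world point X has camera coordinates R X + t. Camera axes: x right, y down, z forward; pixel columns grow to the right and rows downward; lengths in m; the calibration is good to about 2 mm. A picture is of the moment at which its call begins.
- robot.close_job(): hands the job in; it is judged then, once.
The state is a dict: "t": time; "q": joint angles; "dq": joint speeds; "joint_torque": joint torques, N m; "tool_pos": TCP position; "orientation": TCP orientation; "force": force on the tool from outside, world axes, zero at the start; "wrist_torque": the same for the moment, N m; "opening": finger opening in m; "gripper_force": force on a finger pad.
Only numpy, scipy, OpenCV 4.12 (cv2) and the standard library are available. Lean on these libraries where they do the work, as an engineer would, in place of code of your own. Each camera call takes 0.05 s, during which the arm holds its last target. There are 200 camera calls.

## Working session

There is one attempt and no reset: what is moved stays moved. The work goes in short steps, Python scripts to look and compute and a shell command to move; the robot and the scene stay as the last step left them, time stands still between calls to the robot, and variables do not carry over. Pictures are saved under pics/ and viewed, at most 10 in all, crops included, and the job is handed in when it is done.

```bash
mkdir -p pics; ls; cat > h.py <<'E'
import numpy as np, cv2
from plant import sensors, read_camera, robot
def snap(n,f,s=1.0):
    c=read_camera(n); np.savez('pics/'+f+'.npz',**{k:np.array(v) for k,v in c.items()})
    cv2.imwrite('pics/'+f+'.png',cv2.resize(c['image'][:,:,::-1],None,fx=s,fy=s)); return c
def pt(c,u,v,z=None):
    K=np.array([[c['fx'],0,c['cx']],[0,c['fy'],c['cy']],[0,0,1.]])
    p=cv2.undistortPoints(np.array([[[u,v]]],float),K,np.array(c['dist'],float))[0,0]
    r=np.array([p[0],p[1],1]);R=np.array(c['R']);t=np.array(c['t'])
    if z is None:
        d=float(c['depth'][int(round(v)),int(round(u))]); return R.T@(r*d-t)
    o=-R.T@t; w=R.T@r; return o+w*(z-o[2])/w[2]
def load(f): return dict(np.load('pics/'+f+'.npz'))
E
python3 - <<'E'
from h import *
snap('top','top1',1.4);snap('scene','scene1',1.4)
s=sensors.read_state();print(s['t'],s['tool_pos'],s['orientation'],s['force'],robot.tcp_to_tips)
E
```

```text
pics
0.1 [0.24483744 0.54723023 0.23168451] [-6.56008170e-01 -3.07187210e+00  2.54862733e-03] [0.33443141 0.70400274 0.23968721] 0.014
```

View pics/top1.png

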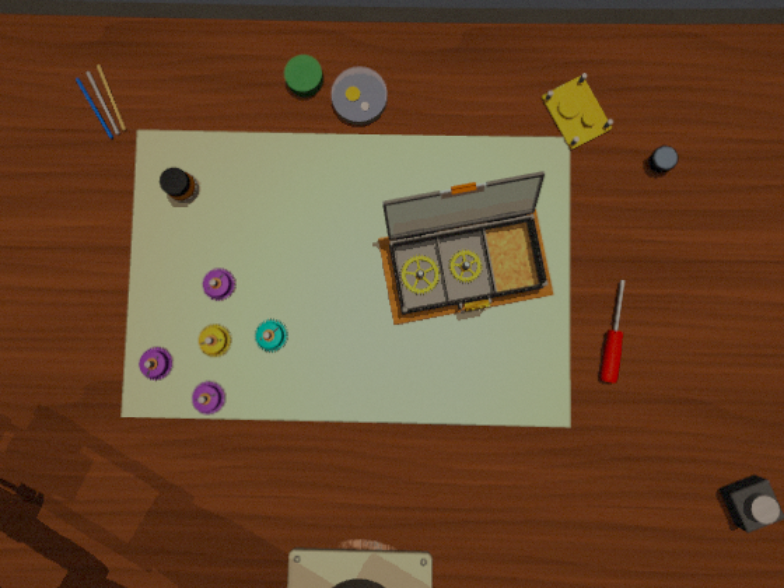

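View pics/scene1.png

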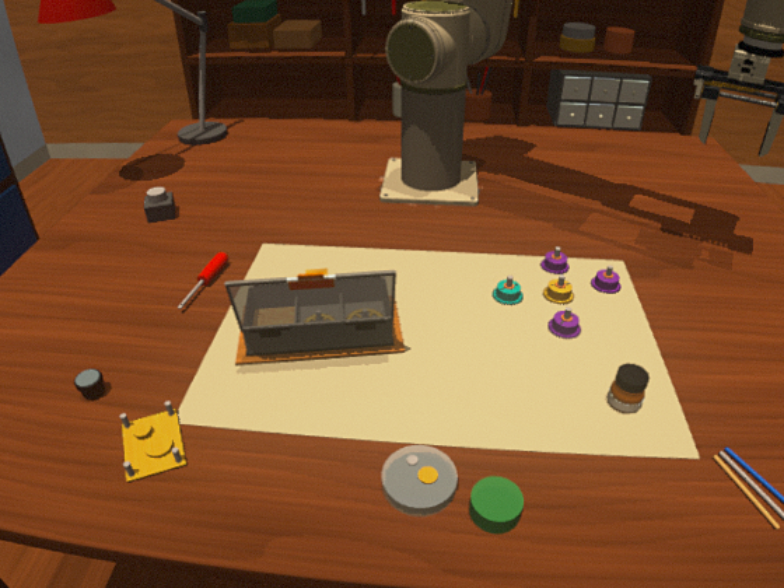

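The top view shows the brass barrel at about (213,341), with purple and turquoise decoys around it. The cork bay is the rightmost one, at (512,258). The catch is at (475,305), facing the robot, and the lid is open. I'll enlarge both areas.

```bash
python3 - <<'E'
from h import *
c=load('top1');im=c['image'][:,:,::-1]
a=cv2.resize(im[110:240,265:400],None,fx=4,fy=4,interpolation=cv2.INTER_CUBIC)
b=cv2.resize(im[180:310,85:210],None,fx=2,fy=2,interpolation=cv2.INTER_CUBIC)
o=np.zeros((520,790,3),np.uint8);o[:,:540]=a;o[:260,540:790]=b
cv2.imwrite('pics/crop1.png',o)
E
```

```text
(no output)
```

View pics/crop1.png

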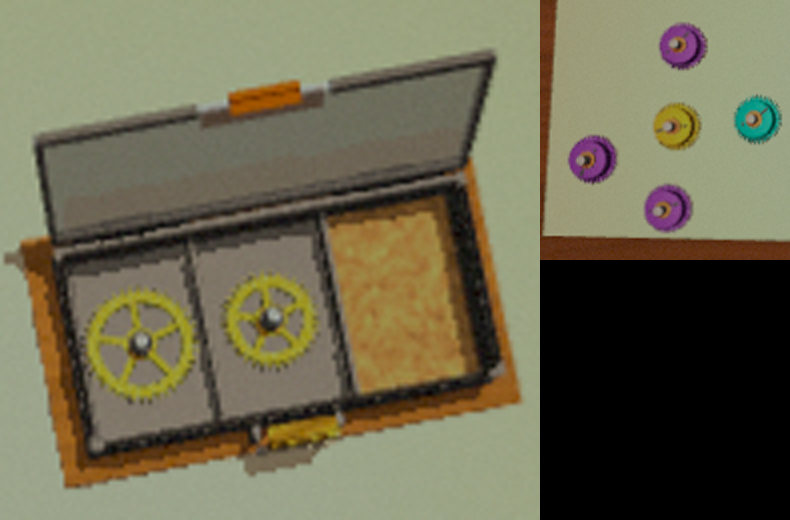

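The crop shows the case's front rim corners at about (92,452) and (498,374), the cork's inner corners at (330,220), (435,205), (467,375) and (360,392), and the barrel's arbor top at (669,127).

```bash
python3 - <<'E'
from h import *
c=load('top1');im=c['image']
H,W=c['depth'].shape
K=np.array([[c['fx'],0,c['cx']],[0,c['fy'],c['cy']],[0,0,1.]])
vv,uu=np.mgrid[:H,:W]
p=cv2.undistortPoints(np.stack([uu,vv],-1).reshape(-1,1,2).astype(float),K,c['dist']).reshape(H,W,2)
d=c['depth'];P=(np.dstack([p*d[...,None],d])-c['t'])@c['R']
print('cam',-c['R'].T@c['t'])
hsv=cv2.cvtColor(im,cv2.COLOR_RGB2HSV)
# barrel
m=np.zeros((H,W),bool);m[228:258,135:168]=1
y=m&(hsv[...,0]>18)&(hsv[...,0]<34)&(hsv[...,1]>150)
q=P[y];print('barrel yellow',y.sum(),q.mean(0),np.median(q[:,2]),(q[:,:2].max(0)+q[:,:2].min(0))/2)
drum=y&(abs(P[...,2]-.022)<.005);print('drum',P[drum].mean(0),drum.sum(),np.ptp(P[drum],0))
arb=m&(P[...,2]>.033)&(d>0);print('arb',arb.sum(),P[arb].mean(0) if arb.sum() else 0)
print('arb pix',pt(c,149.6,243.2,.041))
for z in(.054+.004,):pass
C=lambda u,v:(265+(u-1.5)/4,110+(v-1.5)/4)
# cork z
a=P[int(110+300/4),int(265+400/4)];print('cork pt',a)
cm=np.zeros((H,W),bool);cm[165:205,353:380]=1
print('cork med z',np.median(P[cm][:,2]))
bm=np.zeros((H,W),bool);bm[190:200,274:277]=1;print('board',np.median(P[bm],0))
zc=np.median(P[cm][:,2])
for n,(u,v) in dict(fl=(92,452),fr=(498,374),rl=(57,252),rr=(468,182)).items(): print(n,pt(c,*C(u,v),zc-.006+.050))
for n,(u,v) in dict(rl=(330,220),rr=(437,206),fr=(467,374),fl=(358,393)).items(): print('cork',n,pt(c,*C(u,v),zc))
lid=np.zeros((H,W),bool);lid[125:133,325:338]=1
o=lid&(hsv[...,0]<15)&(hsv[...,1]>180);print('pad',P[o].mean(0),P[o].min(0),P[o].max(0))
print('lid top edge',[P[int(C(u,v)[1]),int(C(u,v)[0])] for u,v in((40,140),(120,122),(400,74),(490,58))])
# rim points cloud
r=np.zeros((H,W),bool);r[150:228,270:395]=1
r&=(abs(P[...,2]-(zc+.044))<.004)
q=P[r];np.save('pics/rim.npy',q);rect=cv2.minAreaRect(q[:,:2].astype(np.float32));print(r.sum(),rect)
E
```

```text
cam [ 0.43091766 -0.0584659   1.07395099]
barrel yellow 330 [0.42384251 0.23366627 0.02292114] 0.02096212051127868 [0.42347132 0.10314742]
drum [0.42514738 0.23708293 0.02222125] 215 [0.03709786 0.04003957 0.00960833]
arb 20 [0.42454661 0.23800638 0.04058193]
arb pix [0.42308543 0.23654263 0.041     ]
cork pt [ 0.56043282 -0.22603317  0.01139477]
cork med z 0.01176892348941119
board [ 0.53641972 -0.02779814  0.00585325]
fl [ 0.47216569 -0.05710944  0.05576892]
fr [ 0.51757538 -0.26968369  0.05576892]
rl [ 0.57812413 -0.03642905  0.05576892]
rr [ 0.61947873 -0.2537002   0.05576892]
cork rl [ 0.60509291 -0.18630678  0.01176892]
cork rr [ 0.61392175 -0.24516541  0.01176892]
cork fr [ 0.52098842 -0.26193473  0.01176892]
cork fl [ 0.50934673 -0.20248934  0.01176892]<stdin>:28: RuntimeWarning: Mean of empty slice.
  ret = um.true_divide(
Traceback (most recent call last):
ValueError: zero-size array to reduction operation minimum which has no identity
```

```bash
cat > cloud.py <<'E'
from h import *
def cloud(c):
    H,W=c['depth'].shape
    K=np.array([[c['fx'],0,c['cx']],[0,c['fy'],c['cy']],[0,0,1.]])
    vv,uu=np.mgrid[:H,:W]
    p=cv2.undistortPoints(np.stack([uu,vv],-1).reshape(-1,1,2).astype(float),K,np.array(c['dist'],float)).reshape(H,W,2)
    d=c['depth'];return (np.dstack([p*d[...,None],d])-c['t'])@c['R']
E
python3 - <<'E'
from cloud import *
c=load('top1');P=cloud(c);hsv=cv2.cvtColor(c['image'],cv2.COLOR_RGB2HSV)
z0=.0058
reg=(P[...,0]>.44)&(P[...,0]<.68)&(P[...,1]<0)&(P[...,1]>-.30)&(c['depth']>0)
q=P[reg&(abs(P[...,2]-z0-.050)<.004)]
print(len(q),cv2.minAreaRect(q[:,:2].astype(np.float32)))
for psi in np.arange(.12,.24,.01):
    a=q[:,0]*np.cos(psi)+q[:,1]*np.sin(psi); b=-q[:,0]*np.sin(psi)+q[:,1]*np.cos(psi)
    h,e=np.histogram(a,np.arange(.40,.62,.004));h2,e2=np.histogram(b,np.arange(-.40,-.08,.004))
    print(round(psi,2),(h**2).sum(),(h2**2).sum(),np.percentile(a,[.5,99.5]),np.percentile(b,[.5,99.5]))
o=reg&(hsv[...,0]<14)&(hsv[...,1]>200)&(P[...,2]>.08)
print('pad',o.sum(),P[o].mean(0) if o.any() else '',np.ptp(P[o],0))
hi=P[reg&(P[...,2]>.07)];print('lid',len(hi),hi.max(0),hi.min(0))
A=np.c_[hi[:,:2],np.ones(len(hi))]
# lid plane x' vs z
psi=.18;a=hi[:,0]*np.cos(psi)+hi[:,1]*np.sin(psi);k=np.polyfit(hi[:,2],a,1);print('lid slope',k,1.5708+np.arctan(k[0]),'a at hinge z',np.polyval(k,z0+.052))
E
```

```text
653 ((0.5432801246643066, -0.1550188660621643), (0.12707941234111786, 0.22179728746414185), 11.67439079284668)
0.12 24813 12491 [0.4642228  0.59030677] [-0.33132478 -0.1049788 ]
0.13 26535 13377 [0.4629568  0.58715971] [-0.3361782  -0.11060314]
0.14 29467 13999 [0.46131427 0.58395392] [-0.34100214 -0.11621642]
0.15 32569 15251 [0.4591912  0.58070261] [-0.34579557 -0.12179286]
0.16 37015 15949 [0.4569001  0.57747581] [-0.35074721 -0.12733653]
0.17 42505 16219 [0.45456331 0.57432673] [-0.35561803 -0.13280599]
0.18 48901 17883 [0.45218106 0.57129222] [-0.36050547 -0.13825004]
0.19 57531 19561 [0.44975359 0.56811539] [-0.36530342 -0.14368721]
0.2 60065 16997 [0.44728115 0.56482354] [-0.37034008 -0.14900307]
0.21 61185 16725 [0.44476399 0.56193489] [-0.37550461 -0.15407801]
0.22 59187 19133 [0.44219705 0.55988868] [-0.38069297 -0.15903744]
0.23 48951 18289 [0.43953541 0.55806219] [-0.38588082 -0.16361963]
pad 2 [ 0.63482002 -0.12195944  0.17131537] [0.00049321 0.0020343  0.00204941]
lid 2894 [ 0.66299712 -0.02641167  0.17526682] [ 0.48104801 -0.25003952  0.07010246]
lid slope [0.3356452  0.54677819] 1.8946297868367958 a at hinge z 0.5661784789527603
```

Case: underside z≈5.8 mm, yaw≈0.204, centre≈(0.549,-0.154), and the cork bay centre≈(0.563,-0.225). The cork corners agree with that. The barrel is at ≈(0.424,0.237). I'll turn the tool to the case's yaw first.

```bash
cat > to.py <<'E'
from h import *
import sys
from scipy.spatial.transform import Rotation as Ro
s=sensors.read_state();R=Ro.from_rotvec(s['orientation']).as_matrix();p=np.array(s['tool_pos'])
g=np.array([float(x) for x in sys.argv[1:4]])
print('t',s['t'],'p',p.round(4),'F',np.round(s['force'],2),'yawY',round(np.arctan2(R[1,1],R[0,1]),4),'toolz',R[:,2].round(4))
print('tool delta',(R.T@(g-p)).round(4))
E
echo '[0.03, 0, 0, 0, -0.15, 0.03, 0, 0, 0, -0.15, 0.03, 0, 0, 0, -0.15, 0.03, 0, 0, 0, -0.15, 0.03, 0, 0, 0, -0.025, 0.03, 0, 0, 0, 0]' > m.json && python3 -m inch m.json 25
python3 to.py .424 .237 .16
```

```text
t: 0.7
tool_pos: [0.245, 0.5475, 0.2322]
orientation: [0.315, -3.125, 0.001]
force: [-0.5, -0.1, 0.7]
opening: 0.0492
gripper_force: 0.0
t 0.7 p [0.245  0.5475 0.2322] F [-0.52 -0.09  0.69] yawY 1.772 toolz [-4.e-04 -6.e-04 -1.e+00]
tool delta [-0.1134 -0.3399  0.0724]
```

```bash
echo '[0.03, -0.0113, -0.034, 0.0072, 0, 0.03, -0.0113, -0.034, 0.0072, 0, 0.03, -0.0113, -0.034, 0.0072, 0, 0.03, -0.0113, -0.034, 0.0072, 0, 0.03, -0.0113, -0.034, 0.0072, 0, 0.03, -0.0113, -0.034, 0.0072, 0, 0.03, -0.0113, -0.034, 0.0072, 0, 0.03, -0.0113, -0.034, 0.0072, 0, 0.03, -0.0113, -0.034, 0.0072, 0, 0.03, -0.0113, -0.034, 0.0072, 0, 0.03, 0, 0, 0, 0, 0.03, 0, 0, 0, 0, 0.03, 0, 0, 0, 0]' > m.json && python3 -m inch m.json
python3 - <<'E'
from cloud import *
c=snap('wrist','w1',1.0);P=cloud(c)
m=(c['depth']>0)&(np.hypot(P[...,0]-.424,P[...,1]-.237)<.035)
for lo,hi in((.036,.046),(.018,.026),(.002,.008)):
    q=P[m&(P[...,2]>lo)&(P[...,2]<hi)];print(len(q),q.mean(0),(q.max(0)+q.min(0))/2,np.ptp(q,axis=0)) if len(q) else 0
E
python3 to.py .424 .237 .04
```

```text
t: 2.0
tool_pos: [0.4245, 0.2384, 0.1609]
orientation: [-0.318, 3.125, 0.001]
force: [0.0, 0.2, 0.9]
opening: 0.0298
gripper_force: 0.0
111 [0.42104625 0.23889742 0.04119182] [0.42153251 0.23899597 0.0397211 ] [0.00953352 0.00916956 0.00740864]
1386 [0.42045183 0.23860756 0.02262814] [0.42180234 0.23891943 0.02204655] [0.04113534 0.04002533 0.00772696]
741 [0.4169294  0.23566828 0.00386575] [0.42468139 0.23650247 0.00493552] [0.06839373 0.06826646 0.00586919]
t 2.05 p [0.4244 0.2386 0.1609] F [-0.5  -0.55 -0.45] yawY 1.7748 toolz [ 3.e-04  5.e-04 -1.e+00]
tool delta [ 0.0007 -0.0015  0.1209]
```

View pics/w1.png

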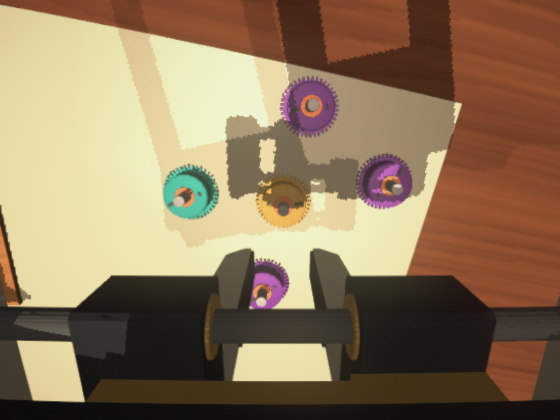

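The wrist view shows the brass barrel at (283,205) between the decoys, with the fingers clear of all of them. The wrist and top measurements agree within 3 mm, so I'm taking the mean and descending.

```bash
echo '[0.03, 0.002, -0.001, 0.03, 0, 0.03, 0, 0, 0.03, 0, 0.03, 0, 0, 0.03, 0, 0.03, 0, 0, 0.02, 0, 0.03, 0, 0, 0.012, 0, 0.03, 0, 0, 0, 0, 0.03, 0, 0, 0, 0]' > m.json && python3 -m inch m.json
echo '[0, 0, 0, 0, 0, 0, 0, 0, 0, 0, 0, 0, 0, 0, 0, 0, 0, 0, 0, 0, 0, 0, 0, 0, 0]' > m.json && python3 -m inch m.json 25; python3 to.py .4227 .238 .039
```

```text
t: 2.75
tool_pos: [0.4232, 0.237, 0.0393]
orientation: [-0.321, 3.124, 0.0]
force: [-0.6, 0.3, 0.7]
opening: 0.0301
gripper_force: 0.0
t: 3.25
tool_pos: [0.4234, 0.2366, 0.0393]
orientation: [-0.32, 3.124, 0.001]
force: [-0.1, 1.8, 5.6]
opening: 0.009
gripper_force: 25.0
t 3.25 p [0.4234 0.2366 0.0393] F [-0.15  1.82  5.65] yawY 1.7749 toolz [ 9.e-04  7.e-04 -1.e+00]
tool delta [0.0004 0.0015 0.0003]
```

```bash
echo '[0, 0, 0, -0.01, 0, 0, 0, 0, -0.02, 0, 0, 0, 0, -0.03, 0, 0, 0, 0, -0.03, 0, 0, 0, 0, -0.02, 0, 0, 0, 0, 0, 0, 0, 0, 0, 0, 0]' > m.json && python3 -m inch m.json; python3 to.py .563 -.225 .149
```

```text
t: 3.95
tool_pos: [0.4228, 0.2361, 0.1483]
orientation: [-0.32, 3.125, -0.0]
force: [-0.5, -0.4, -1.6]
opening: 0.0089
gripper_force: 25.0
t 3.95 p [0.4228 0.2361 0.1483] F [-0.5  -0.42 -1.57] yawY 1.7748 toolz [ 1.e-04 -2.e-04 -1.e+00]
tool delta [-0.0439 -0.4799 -0.0006]
```

```bash
echo '[0, -0.001, -0.01, 0, 0, 0, -0.002, -0.02, 0, 0, 0, -0.003, -0.03, 0, 0, 0, -0.003, -0.03, 0, 0, 0, -0.003, -0.035, 0, 0, 0, -0.003, -0.035, 0, 0, 0, -0.003, -0.035, 0, 0, 0, -0.003, -0.035, 0, 0, 0, -0.003, -0.035, 0, 0, 0, -0.003, -0.035, 0, 0, 0, -0.003, -0.035, 0, 0, 0, -0.003, -0.035, 0, 0, 0, -0.003, -0.035, 0, 0, 0, -0.003, -0.03, 0, 0, 0, -0.002, -0.02, 0, 0, 0, -0.002, -0.015, 0, 0, 0, -0.001, -0.01, 0, 0, 0, 0, 0, 0, 0, 0, 0, 0, 0, 0, 0, 0, 0, 0, 0]' > m.json && python3 -m inch m.json; python3 - <<'E'
from cloud import *
c=snap('wrist','w2',1.0);P=cloud(c)
c2=snap('top','top2',1.0)
E
python3 to.py .563 -.225 .149
```

```text
t: 5.95
tool_pos: [0.5632, -0.2238, 0.1485]
orientation: [0.322, -3.125, -0.001]
force: [0.9, 0.3, -1.8]
opening: 0.0092
gripper_force: 25.0
t 6.05 p [ 0.5633 -0.224   0.1487] F [ 0.02  0.17 -1.76] yawY 1.7761 toolz [ 1.e-04  1.e-04 -1.e+00]
tool delta [ 0.0005 -0.0009 -0.0003]
```

View pics/w2.png

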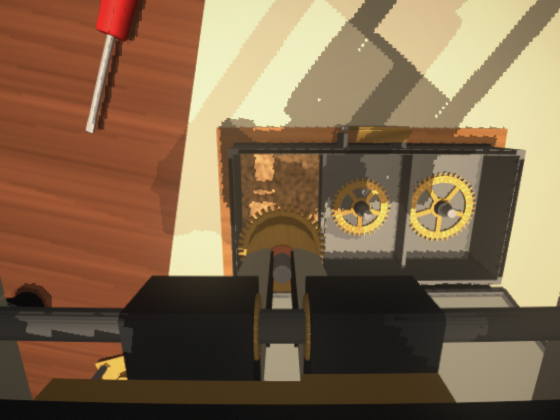

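The wrist view shows the barrel held upright over the cork bay, with the case aligned to the gripper. Its front rim corners are at (231,150) and (523,152) and the divider is at (320,152).

```bash
python3 - <<'E'
from cloud import *
c=load('w2');P=cloud(c)
for n,u,v,z in(('FR',231,150,.0558),('FL',523,152,.0558),('inner FR',240,154,.0558),('div top front',320.5,156,.0318)): print(n,pt(c,u,v,z).round(4),pt(c,u,v).round(4))
q=P[(abs(P[...,2]-.0558)<.004)&(c['depth']>0)&(P[...,0]<.62)&(P[...,0]>.44)]
r=cv2.minAreaRect(q[:,:2].astype(np.float32));print(len(q),r)
psi=.204;print('model bay centre',np.array([.5486,-.1541])-.073*np.array([-np.sin(psi),np.cos(psi)]))
def tocase(X): 
    d=X[:2]-np.array([.5486,-.1541]);return (d@[np.cos(psi),np.sin(psi)],d@[-np.sin(psi),np.cos(psi)])
for u,v,z in((231,150,.0558),(523,152,.0558),(320.5,156,.0318)): print(np.round(tocase(pt(c,u,v,z)),4))
g=(P[...,2]>.1)&(P[...,2]<.13)&(np.hypot(P[...,0]-.563,P[...,1]+.225)<.04);q=P[g];print('held barrel',len(q),np.median(q,0),q.min(0),q.max(0))
E
```

```text
FR [ 0.516  -0.2714  0.0558] [ 0.5159 -0.2713  0.0568]
FL [ 0.4722 -0.0583  0.0558] [ 0.4724 -0.0594  0.0573]
inner FR [ 0.5175 -0.2645  0.0558] [ 0.5175 -0.2645  0.0555]
div top front [ 0.5083 -0.203   0.0318] [ 0.5093 -0.201   0.0164]
4278 ((0.538362979888916, -0.1552692949771881), (0.12245507538318634, 0.2302219718694687), 7.608613967895508)
model bay centre [ 0.56338892 -0.22558628]
[-0.0557 -0.1083]
[-0.0554  0.1092]
[-0.0494 -0.0398]
held barrel 1717 [ 0.54517804 -0.22841553  0.1138788 ] [ 0.53528987 -0.25060541  0.1085969 ] [ 0.58204572 -0.19767155  0.12997179]
```

```bash
echo '[0, 0, -0.001, 0.02, 0, 0, 0, 0, 0.025, 0, 0, 0, 0, 0.025, 0, 0, 0, 0, 0.014, 0, 0, 0, 0, 0.005, 0, 0, 0, 0, 0.002, 0, 0, 0, 0, 0, 0, 0, 0, 0, 0, 0]' > m.json && python3 -m inch m.json; echo '[0, 0, 0, 0.001, 0, 0, 0, 0, 0.001, 0, 0, 0, 0, 0.001, 0, 0, 0, 0, 0.001, 0, 0, 0, 0, 0, 0]' > m.json && python3 -m inch m.json
```

```text
t: 6.85
tool_pos: [0.5645, -0.2263, 0.0591]
orientation: [-0.32, 3.123, -0.002]
force: [-0.2, 0.3, -2.2]
opening: 0.0088
gripper_force: 25.0
t: 7.35
tool_pos: [0.5633, -0.2257, 0.0533]
orientation: [0.32, -3.125, -0.0]
force: [-0.7, 0.4, -1.8]
opening: 0.0089
gripper_force: 25.0
```

```bash
echo '[0, 0, 0, 0.0005, 0, 0, 0, 0, 0.0005, 0, 0, 0, 0, 0, 0, 0, 0, 0, 0, 0]' > m.json && python3 -m inch m.json; echo '[0, 0, 0, 0.0005, 0, 0, 0, 0, 0.0005, 0, 0, 0, 0, 0, 0, 0, 0, 0, 0, 0]' > m.json && python3 -m inch m.json
```

```text
t: 7.75
tool_pos: [0.5636, -0.2258, 0.0526]
orientation: [-0.32, 3.125, 0.0]
force: [0.6, -0.9, -1.2]
opening: 0.0091
gripper_force: 25.0
t: 8.15
tool_pos: [0.5635, -0.2258, 0.0516]
orientation: [0.32, -3.125, -0.0]
force: [-0.1, -0.5, -1.2]
opening: 0.0094
gripper_force: 25.0
```

```bash
echo '[0, 0, 0, 0.0005, 0, 0, 0, 0, 0, 0, 0, 0, 0, 0, 0]' > m.json && python3 -m inch m.json; echo '[0, 0, 0, 0.0005, 0, 0, 0, 0, 0, 0, 0, 0, 0, 0, 0]' > m.json && python3 -m inch m.json; echo '[0, 0, 0, 0.0005, 0, 0, 0, 0, 0, 0, 0, 0, 0, 0, 0]' > m.json && python3 -m inch m.json
```

```text
t: 8.45
tool_pos: [0.5636, -0.2259, 0.0512]
orientation: [-0.32, 3.125, -0.0]
force: [0.1, -1.6, -0.7]
opening: 0.0092
gripper_force: 25.0
t: 8.75
tool_pos: [0.5637, -0.2259, 0.0512]
orientation: [-0.32, 3.125, -0.0]
force: [-2.8, 1.4, 5.6]
opening: 0.0092
gripper_force: 25.0
t: 9.05
tool_pos: [0.5637, -0.2259, 0.0511]
orientation: [-0.32, 3.125, -0.0]
force: [-4.8, 2.9, 9.7]
opening: 0.0092
gripper_force: 25.0
```

Contact. I'll ease the load off, then open a little and rise.

```bash
echo '[0, 0, 0, -0.0005, 0, 0, 0, 0, -0.0005, 0, 0, 0, 0, 0, 0]' > m.json && python3 -m inch m.json; echo '[0.012, 0, 0, 0, 0, 0.015, 0, 0, 0, 0, 0.02, 0, 0, 0, 0, 0.02, 0, 0, 0, 0, 0.02, 0, 0, 0, 0, 0.02, 0, 0, -0.01, 0, 0.02, 0, 0, -0.02, 0, 0.02, 0, 0, -0.03, 0, 0.02, 0, 0, -0.03, 0, 0.02, 0, 0, -0.02, 0, 0.02, 0, 0, 0, 0]' > m.json && python3 -m inch m.json 
python3 to.py .5 -.16 .2
```

```text
t: 9.35
tool_pos: [0.5636, -0.2259, 0.0512]
orientation: [-0.32, 3.125, -0.0]
force: [-2.0, 0.6, 3.2]
opening: 0.0091
gripper_force: 25.0
t: 10.45
tool_pos: [0.5659, -0.227, 0.1663]
orientation: [-0.32, 3.119, -0.006]
force: [0.6, -0.1, 0.3]
opening: 0.0199
gripper_force: 0.0
t 10.45 p [ 0.5659 -0.227   0.1663] F [ 0.64 -0.09  0.27] yawY 1.775 toolz [ 0.0069 -0.0035 -1.    ]
tool delta [ 0.0507  0.0788 -0.0343]
```

```bash
echo '[0, 0, 0, -0.03, 0, 0, 0, 0, -0.02, 0, 0, -0.01, 0.01, 0, 0, 0, -0.02, 0.013, 0, 0, 0, -0.03, 0.02, 0, 0, 0, -0.03, 0.02, 0, 0, 0, -0.02, 0.01, 0, 0, 0, -0.01, 0, 0, 0, 0, 0, 0, 0, 0, 0, 0, 0, 0, 0]' > m.json && python3 -m inch m.json 
python3 - <<'E'
from h import *
snap('scene','scene2',1.4)
E
python3 to.py .6661 -.1298 .16
```

```text
t: 11.45
tool_pos: [0.6656, -0.1294, 0.2093]
orientation: [0.321, -3.123, -0.001]
force: [-0.3, -1.0, 0.1]
opening: 0.0003
gripper_force: 0.0
t 11.5 p [ 0.6655 -0.1298  0.2098] F [-0.41  0.07 -0.23] yawY 1.7749 toolz [-1.9e-03  4.0e-04 -1.0e+00]
tool delta [-0.0007 -0.0001  0.0498]
```

View pics/scene2.png

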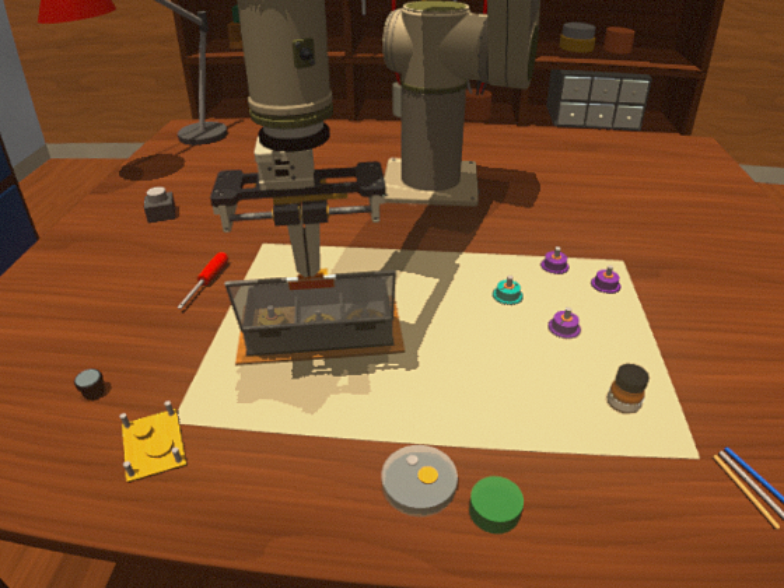

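The scene view shows the barrel standing in the cork bay at (272,317). The fingertips are at (308,272), just above the lid's orange pad at (312,283). I'll check with depth that they are behind the lid.

```bash
python3 - <<'E'
from cloud import *
c=load('scene2');P=cloud(c)
D=np.array([.5486,-.1541]);psi=.204;A=np.array([[np.cos(psi),np.sin(psi)],[-np.sin(psi),np.cos(psi)]])
for u,v in((300,255),(306,265),(308,272),(312,283),(260,280),(370,276),(270,308)):
    X=P[int(v/1.4),int(u/1.4)];print(u,v,X.round(4),'case',(A@(X[:2]-D)).round(4))
E
```

```text
300 255 [ 0.6753 -0.1357  0.2251] case [ 0.1278 -0.0076]
306 265 [ 0.6753 -0.1302  0.2114] case [ 0.1289 -0.0022]
308 272 [ 0.6719 -0.1286  0.1989] case [ 0.1259 -0.    ]
312 283 [ 0.635  -0.1369  0.1548] case [ 0.0881 -0.0007]
260 280 [ 0.6499 -0.2017  0.166 ] case [ 0.0896 -0.0671]
370 276 [ 0.6219 -0.0602  0.1616] case [0.0908 0.077 ]
270 308 [ 0.6338 -0.201   0.1068] case [ 0.0739 -0.0632]
```

```bash
echo '[0, 0, 0, 0.02, 0, 0, 0, 0, 0.02, 0, 0, 0, 0, 0.014, 0, 0, 0, 0, 0, 0, 0, 0, 0, 0, 0]' > m.json && python3 -m inch m.json
python3 - <<'E'
from h import *
s=sensors.read_state();p=np.array(s['tool_pos']);d=p[:2]-[.5486,-.1541];psi=.204
x=d@[np.cos(psi),np.sin(psi)];z=p[2];print('case x',x,'y',d@[-np.sin(psi),np.cos(psi)],'z',z)
for a,r in zip(np.r_[1.57:.1:11j],np.linspace(84,103,11)):
    X=(58-r*np.cos(a)+2*np.sin(a)+7.5)/1e3;Z=(52+5.8+r*np.sin(a)+2*np.cos(a)+14)/1e3
    print(round(a,2),'X %.4f Z %.4f  dtool x %.4f z %.4f'%(X,Z,x-X,z-Z));x,z=X,Z
E
```

```text
t: 12.0
tool_pos: [0.6659, -0.1302, 0.1572]
orientation: [0.32, -3.125, -0.0]
force: [0.7, -0.8, 0.3]
opening: 0.0005
gripper_force: 0.0
case x 0.11974184219295045 y -0.00038550969794837533 z 0.15724225761508845
1.57 X 0.0674 Z 0.1558  dtool x 0.0523 z 0.0014
1.42 X 0.0548 Z 0.1571  dtool x 0.0126 z -0.0013
1.28 X 0.0419 Z 0.1564  dtool x 0.0129 z 0.0007
1.13 X 0.0290 Z 0.1537  dtool x 0.0129 z 0.0027
0.98 X 0.0163 Z 0.1491  dtool x 0.0127 z 0.0047
0.84 X 0.0042 Z 0.1425  dtool x 0.0121 z 0.0066
0.69 X -0.0069 Z 0.1339  dtool x 0.0112 z 0.0085
0.54 X -0.0169 Z 0.1236  dtool x 0.0099 z 0.0103
0.39 X -0.0253 Z 0.1117  dtool x 0.0085 z 0.0119
0.25 X -0.0320 Z 0.0985  dtool x 0.0067 z 0.0133
0.1 X -0.0368 Z 0.0841  dtool x 0.0047 z 0.0144
```

Now I'll push the lid past upright (dx 0.052 + 0.038), slowly, in half-steps.

```bash
echo '[0, 0.008, 0, 0, 0, 0, 0.008, 0, 0, 0, 0, 0.006, 0, 0, 0, 0, 0.006, 0, 0, 0, 0, 0.006, 0, 0, 0, 0, 0.006, 0, 0.001, 0, 0, 0.006, 0, 0, 0, 0, 0.0063, 0, 0, 0, 0, 0.0063, 0, 0, 0]' > m.json && python3 -m inch m.json
echo '[0, 0.0063, 0, -0.0006, 0, 0, 0.0063, 0, -0.0006, 0, 0, 0.0064, 0, 0.0003, 0, 0, 0.0064, 0, 0.0003, 0, 0, 0.0064, 0, 0.0013, 0, 0, 0.0064, 0, 0.0013, 0, 0, 0, 0, 0, 0]' > m.json && python3 -m inch m.json
python3 - <<'E'
from h import *
snap('scene','scene3',1.0)
E
python3 to.py .66 -.13 .15
```

```text
t: 12.9
tool_pos: [0.6083, -0.142, 0.1561]
orientation: [0.32, -3.125, -0.0]
force: [0.6, 0.6, -1.0]
opening: 0.0001
gripper_force: 0.3
t: 13.6
tool_pos: [0.5705, -0.1498, 0.1538]
orientation: [0.319, -3.124, -0.0]
force: [0.2, 0.1, -1.4]
opening: 0.0003
gripper_force: 0.0
t 13.65 p [ 0.5709 -0.1497  0.154 ] F [-0.26  0.08 -0.42] yawY 1.7746 toolz [-5.e-04  1.e-04 -1.e+00]
tool delta [-0.0912  0.0013  0.0039]
```

View pics/scene3.png

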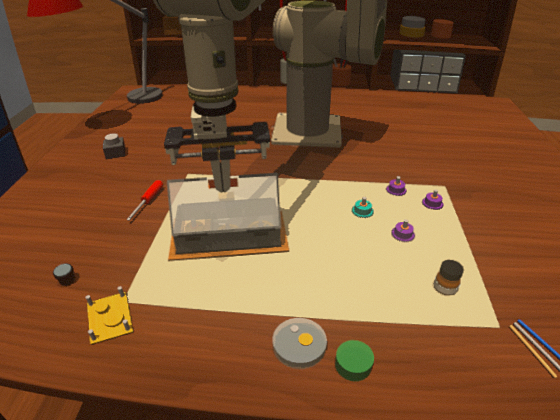

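The lid has moved past upright, its edge at about (225,182), with the fingertips on its outer face at the pad. I'll keep following the arc.

```bash
echo '[0, 0.0064, 0, 0.0023, 0, 0, 0.0064, 0, 0.0023, 0, 0, 0.006, 0, 0.0033, 0, 0, 0.006, 0, 0.0033, 0, 0, 0.0056, 0, 0.0042, 0, 0, 0.0056, 0, 0.0042, 0, 0, 0.005, 0, 0.0051, 0, 0, 0.005, 0, 0.0051, 0, 0, 0, 0, 0, 0]' > m.json && python3 -m inch m.json
echo '[0, 0.0042, 0, 0.006, 0, 0, 0.0042, 0, 0.006, 0, 0, 0.0033, 0, 0.0066, 0, 0, 0.0033, 0, 0.0066, 0, 0, 0.0024, 0, 0.0072, 0, 0, 0.0024, 0, 0.006, 0, 0, 0, 0, 0, 0, 0, 0, 0, 0, 0]' > m.json && python3 -m inch m.json
python3 - <<'E'
from h import *
s=sensors.read_state();p=np.array(s['tool_pos']);d=p[:2]-[.5486,-.1541];psi=.204
print('case x',d@[np.cos(psi),np.sin(psi)],'y',d@[-np.sin(psi),np.cos(psi)],'z',p[2],s['force'])
snap('top','top3',1.0)
snap('scene','scene4',1.0)
im=cv2.imread('pics/scene4.png')[120:280,120:320];im2=cv2.imread('pics/top3.png')[90:250,230:430]
cv2.imwrite('pics/pair.png',np.hstack([cv2.resize(a,None,fx=2,fy=2,interpolation=cv2.INTER_CUBIC) for a in(im,im2)]))
E
```

```text
t: 14.55
tool_pos: [0.5252, -0.1588, 0.1231]
orientation: [0.32, -3.123, -0.001]
force: [0.4, 0.3, -1.0]
opening: 0.0006
gripper_force: 0.0
t: 15.35
tool_pos: [0.5069, -0.163, 0.0858]
orientation: [0.32, -3.125, -0.0]
force: [-0.6, 0.3, 0.6]
opening: 0.0003
gripper_force: 0.0
case x -0.042603692274961094 y -0.00023147627129114015 z 0.085788931453042 [-0.55199662  0.27197235  0.60382952]
```

View pics/pair.png

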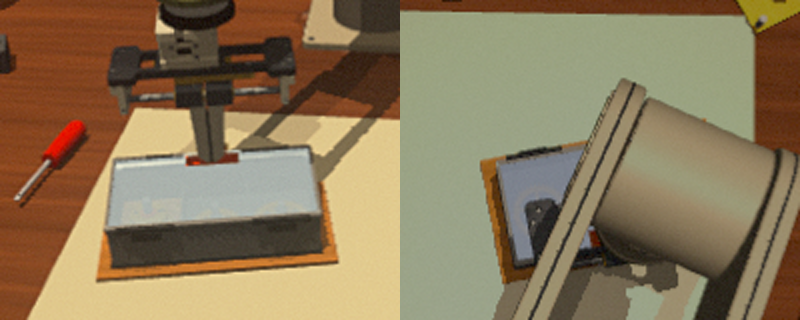

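The lid is nearly shut, with the tips on the orange pad. I'll back off 2 mm from the catch and press in small steps, watching the force.

```bash
echo '[0, -0.001, 0, 0.002, 0, 0, -0.001, 0, 0.002, 0, 0, 0, 0, 0.002, 0, 0, 0, 0, 0.001, 0, 0, 0, 0, 0, 0]' > m.json && python3 -m inch m.json; for i in 1; do echo '[0, 0, 0, 0.0005, 0, 0, 0, 0, 0.0005, 0, 0, 0, 0, 0, 0]' > m.json && python3 -m inch m.json; done; echo '[0, 0, 0, 0.0005, 0, 0, 0, 0, 0, 0]' > m.json && python3 -m inch m.json
```

```text
t: 15.95
tool_pos: [0.5088, -0.1625, 0.0786]
orientation: [0.32, -3.125, -0.0]
force: [-0.1, -0.5, -0.3]
opening: 0.0005
gripper_force: 0.0
t: 16.25
tool_pos: [0.509, -0.1626, 0.0779]
orientation: [-0.32, 3.125, -0.0]
force: [0.4, -0.5, -0.9]
opening: 0.0004
gripper_force: 0.0
t: 16.45
tool_pos: [0.5091, -0.1626, 0.0775]
orientation: [-0.32, 3.125, -0.0]
force: [-1.1, 0.2, 0.8]
opening: 0.0006
gripper_force: 0.3
```

```bash
echo '[0, 0, 0, 0.0005, 0, 0, 0, 0, 0, 0]' > m.json && python3 -m inch m.json | sed -n '2p;4p'; echo '[0, 0, 0, 0.0005, 0, 0, 0, 0, 0, 0]' > m.json && python3 -m inch m.json| sed -n '2p;4p'; echo '[0, 0, 0, 0.0005, 0, 0, 0, 0, 0, 0]' > m.json && python3 -m inch m.json| sed -n '2p;4p'
```

```text
tool_pos: [0.5091, -0.1626, 0.0772]
force: [-1.6, 1.3, 2.9]
tool_pos: [0.5091, -0.1626, 0.0766]
force: [-2.1, -0.1, 4.7]
tool_pos: [0.509, -0.1626, 0.076]
force: [-2.7, 0.8, 5.7]
```

```bash
echo '[0, 0, 0, 0.0003, 0, 0, 0, 0, 0, 0]' > m.json && python3 -m inch m.json | sed -n '2p;4p'; echo '[0, 0, 0, 0.0003, 0, 0, 0, 0, 0, 0]' > m.json && python3 -m inch m.json| sed -n '2p;4p'
```

```text
tool_pos: [0.509, -0.1626, 0.0757]
force: [-1.4, 0.3, 4.7]
tool_pos: [0.509, -0.1626, 0.0755]
force: [-2.9, 1.4, 5.9]
```

```bash
echo '[0, 0, 0, 0.0003, 0, 0, 0, 0, 0, 0]' > m.json && python3 -m inch m.json | sed -n '2p;4p'
```

```text
tool_pos: [0.509, -0.1627, 0.0752]
force: [-1.7, -0.5, 6.0]
```

```bash
echo '[0, 0, 0, 0.0003, 0, 0, 0, 0, 0, 0]' > m.json && python3 -m inch m.json | sed -n '2p;4p'
```

```text
tool_pos: [0.509, -0.1626, 0.075]
force: [-1.7, 0.6, 6.3]
```

```bash
echo '[0, 0, 0, 0.0003, 0, 0, 0, 0, 0, 0]' > m.json && python3 -m inch m.json | sed -n '2p;4p'
```

```text
tool_pos: [0.509, -0.1625, 0.0742]
force: [-0.3, -0.1, -0.3]
```

Click: the force fell from 6.3 N to 0. I'll nudge lightly to confirm the lid is seated on the rim.

```bash
echo '[0, 0, 0, 0.0003, 0, 0, 0, 0, 0, 0]' > m.json && python3 -m inch m.json | sed -n '2p;4p'
```

```text
tool_pos: [0.509, -0.1625, 0.0741]
force: [-1.7, 0.7, 2.9]
```

```bash
echo '[0, 0, 0, 0.0003, 0, 0, 0, 0, 0, 0]' > m.json && python3 -m inch m.json | sed -n '2p;4p'
```

```text
tool_pos: [0.509, -0.1625, 0.0741]
force: [-1.9, 1.1, 6.3]
```

It is seated on the rigid rim. I'll retreat straight up, move clear and check.

```bash
echo '[0, 0, 0, -0.002, 0, 0, 0, 0, -0.01, 0, 0, 0, 0, -0.03, 0, 0, 0, 0, -0.04, 0, 0, 0, 0, -0.04, 0, 0, 0.02, 0.03, 0, 0, 0, 0.02, 0.04, 0, 0, 0, 0.02, 0.04, 0, 0, 0, 0.01, 0.04, 0, 0, 0, 0, 0.04, 0, 0, 0, 0, 0.03, 0, 0, 0, 0, 0, 0, 0, 0, 0, 0, 0, 0, 0, 0, 0, 0, 0]' > m.json && python3 -m inch m.json
python3 - <<'E'
from cloud import *
c=snap('top','top4',1.0);P=cloud(c)
D=np.array([.5486,-.1541]);psi=.204;A=np.array([[np.cos(psi),np.sin(psi)],[-np.sin(psi),np.cos(psi)]])
q=(P[...,:2]-D)@A.T
m=(abs(q[...,1])<.1)&(q[...,0]>-.05)&(q[...,0]<.045)&(c['depth']>0)
print('lid z med',np.median(P[m][:,2]))
for lo in(-.05,-.03,-.01,.01,.03):
    k=m&(q[...,0]>lo)&(q[...,0]<lo+.015);print(lo,np.median(P[k][:,2]).round(4))
s=snap('scene','scene5')
im=s['image'][120:280,120:320,::-1];im2=c['image'][110:270,230:430,::-1]
cv2.imwrite('pics/pair2.png',np.hstack([cv2.resize(a,None,fx=2,fy=2,interpolation=cv2.INTER_CUBIC) for a in(im,im2)]))
E
```

```text
t: 19.85
tool_pos: [0.3961, 0.038, 0.1961]
orientation: [-0.32, 3.125, -0.001]
force: [-0.1, 0.7, -0.3]
opening: 0.0007
gripper_force: 0.0
lid z med 0.05987462245292694
-0.05 0.0598
-0.03 0.0599
-0.01 0.0599
0.01 0.0598
0.03 0.0599
```

View pics/pair2.png

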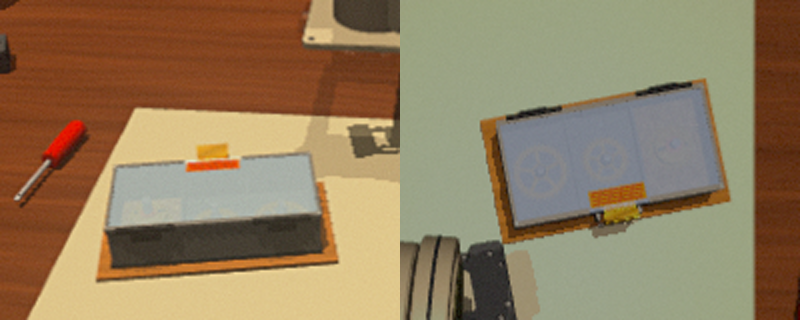

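The lid is flat and level at z 0.0598, the shut height, and the catch is over its edge. The barrel shows upright under the lid at about (672,145), and the arm is clear.

```bash
python3 -c "
from plant import robot; print(robot.close_job())"
```

```text
the job is handed in; nothing more can be done
None
```

The barrel is upright on the cork and the lid is latched (it clicked at about 6.3 N and now lies flat at shut height); the job was handed in with the arm clear, just after 19.9 s on the robot's clock.

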